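Hall mirror back on its three balls

ROBOT

A 6-joint arm with a two-finger parallel gripper is mounted at the origin on the work surface. World frame = base frame: x ahead of the robot, y to its left, z up, the work surface at z = 0. Lengths are in m, angles in rad, forces in N, time in s.
With the tool pointing down it reaches from about 0.35 to 0.975 m from the base axis. Payload 4.9 kg.
Tool frame: the origin (TCP) lies at the very end of the fingers, on their centre line; the grasp point (between the pads) lies env.grip_point_offset behind it (env.grip_point_offset is the distance from the TCP to the grasp point, in m); z points along the fingers, y is the line along which they close (so a half turn about z gives the same grasp; the last joint's range is limited). The gripper opens to 85 mm and grips with 20 to 120 N. Pads are 22 mm wide; open, the fingers measure 114 mm over their backs; the gripper's body (76 mm by 85 mm) begins 54 mm behind the grasp point. The pads swing forward as they close: fully open they stand 13 mm farther back than shut.
Start: joints at [-1.444, 0.053, 1.613, -0, 1.476, -0.119], TCP at [0.152, -0.606, 0.202] pointing down, gripper open.
Joint ranges: [-3.01, 3.01], [-1.01, 2.22], [0.06, 2.58], [-1.02, 4.17], [0.09, 2.62], [-3.14, 3.14]. Speed limits (rad/s): [2.57, 2.57, 3.14, 3.14, 3.14, 3.14].

INTERFACE

Orientations are given as a unit quaternion [w, x, y, z].
In Python, from bench import env gives the robot as it stands.
- The arm moves only by the tool send_rows, never from a script. Its argument "steps" is a list of rows, each a list of 6 numbers: the shift along the world's x, y, z in units of 3 cm (1.0 is 3 cm), then the turn, a rotation vector about the world's x, y, z in units of 5 degrees (1.0 is 5 degrees). In form: [[dx, dy, dz, rx, ry, rz], ...]. A call has exactly 5 rows; each row shifts and turns the commanded pose from where the row before left it; what a row does not reach is not made up. A row lasts 1/10 s, in which the tool goes at most 50 mm and 8.59 degrees, less where a joint would pass 70% of its speed; a pose out of reach is approached as far as the arm can. A call with a number of a shift or a turn outside -1 to 1 is refused whole. A call with a gripper value outside its range is refused whole. "claw" is the closure in counts, from 0 (fully open) to 255 (shut), set as the call begins (left out, the last holds). The fingers move at their own pace and stop on an object; "grip_force" is the grip in N (left out, the last holds). Time passes only in rows, so rows that do not move let the fingers close, or fill a call up. It gives the time, the measured TCP pose, the force, the opening and the grip force at its end, in the units of the state.
- env.get_state(): the state, without advancing time (a new reading comes with each control period).
- env.read_camera(name): name is "scene" or "side" or "wrist"; returns a dict with "frame" (480x640x3 uint8, red, green, blue), "intrinsics" (3x3 intrinsics, pixels), "distortion" ([k1, k2, p1, p2, k3] as OpenCV has them; the pictures are not rectified), "pose" (4x4, takes a point from camera to world coordinates); the wrist camera has in their place "tool_from_camera" (4x4, takes a point from camera to tool coordinates, whose origin is the TCP and whose axes are the flange's). Camera axes: x right, y down, z forward; pixel columns grow to the right and rows downward; lengths in m; the calibration is good to about 2 mm. A picture is of the moment at which its call begins: read the wrist's pose just before it. There is no depth.
- env.sign_off(): hands the job in; it is judged then, once.
Trained networks look in the newest picture that a camera, given by its name, has taken for a name from the list of things; names that differ only in an ending like _2 or _b are one class to them, and where a whole thing is asked for, a point or a joint stands for the part that bears it (a point fixed in the world has none). Each returns a list of dicts, best first, with "confidence" (0 to 1); they miss things now and then, are a little off and sometimes report something else, mostly with a low value. They report only what shows in the picture. A call takes as long as a camera call. They do not tell look-alikes from the thing itself.
- env.search_frame(camera, query): "xy" ([column, row] in pixels, amid what is visible of it).
The state is a dict: "t": time; "q": joint angles; "joint_velocities": joint speeds; "joint_torque": joint torques, N m; "eef_pos": TCP position; "eef_rot": TCP orientation; "force": force on the tool from outside, world axes, zero at the start; "wrist_torque": the same for the moment, N m; "width": opening from 0.0 (shut) to 1.0 (fully open); "grip_force": force on a finger pad.
Only numpy, scipy, OpenCV 4.12 (cv2) and the standard library are available. Lean on these libraries where they do the work, as an engineer would, in place of code of your own. Each camera call takes 0.05 s, during which the arm holds its last target. There are 200 camera calls.

TASK

The little hall mirror on the key cabinet has been knocked round and has dropped in between the three balls of its base. Take it by its frame, lift it clear against its spring, turn it back so that its red-tipped arm lies over the red mark on the base, and ease it down until all three balls are home in their grooves and carry the spring's pull before you let go. Never let it snap down or press it hard, and leave everything else on the cabinet and sideboard as it is.

Things in the scene. Friction and masses are not known exactly. Their poses are not given: they have to be found in the camera images.
- mirror: Hall mirror, 0.30 kg, loose: square wooden frame upright on a three-armed aluminium plate. Three brass pads (26 wide, 16 high) under the arms, 38 from the axis, each with a radial 90-degree V groove 18 wide at the mouth. Origin on the axis, level with the pads' undersides; +x along the red-tipped arm, mirror glass faces +x, frame width along y, z up. Arms reach 51 from the axis, top 24 up.
- mirror_grip (a point): Place to hold the mirror: the middle of its frame, 58 above mirror's origin. The frame is 46 wide (y), 14 deep (x), 24 to 90 above that origin; hold it by its two side edges from above. Grip firmly: lifting takes 12 to 15 N (spring and weight). The grooves are spoilt if mirror and base are forced together with over 30 N, summed over all contacts; at rest that sum is 16 to 21 N, so the hand may press down with no more than about 6 N.
- base: Black round steel base, 114 across, 14 high, fixed on the cabinet top. Origin: middle of its underside; +x points to its red mark. On its flat deck three 12 mm polished steel balls, 38 from the axis, at the red mark and 120 degrees either side, all equally high. At home mirror and base axes and x directions coincide, mirror upright.
- base_deck (a point): Middle of the base's deck, 14 above base's origin; axes as the base. The balls can be screwed up: their tops stand 10 to 24 above the deck, a setting not reported. A ball in its groove has its top 6.5 above the pads' undersides, so the mirror's origin is then 3.5 to 17.5 above the deck. At the start it lies on the deck, turned 0.8 to 1.2 rad anticlockwise (seen from above) from home.
- bolt_hole (a point): Top of the 18 mm hole in the mirror plate's hub, on the axis, 24 above mirror's origin. A spring-loaded steel bolt (shank 6, head 23) stands up through it from the base; its head always bears on the hub and pulls it down with 9 N when the mirror lies on the deck, 0.1 N more per mm of lift. Let go above the balls the mirror snaps down; fully down, the balls carry 12 to 14 N and the hand nothing.
- cabinet: White MDF key cabinet, 180 (x) by 460 (y) by 200 high, fixed; origin: middle of its underside. Its open front with hooks and keys faces +x. Its top carries base, dish, battery box and torch.
- door_edge (a point): Upper free corner of the cabinet's front door (456 wide, 200 high), which stands open towards +x; to be left as it is.
- dish: Terracotta dish, 84 across, 26 high, on the cabinet top; origin: middle of its underside. Leave alone.
- battery_box: Yellow round battery box with screw-top lid, 49 across, 39 high, on the cabinet top; origin: middle of its underside. Leave alone.
- torch: Chrome torch, 111 long (along its y), 33 thick, lying on the cabinet top; origin under its middle. Leave alone.
- glasses_case: Blue spectacle case, 160 x 62 x 36 high, on the sideboard; origin: middle of its underside. Leave alone.
- cleaner: Green glass bottle of mirror cleaner, 54 across, 160 high, standing on the sideboard; origin: middle of its underside. Leave alone.
- driver: Screwdriver, 150 long, lying on the sideboard; origin under its middle. Leave alone.
- spare_key: Steel key with red fob, about 85 long, lying on the sideboard; origin near its middle. Leave alone.
Not all that is in view belongs to the job. Of the things like the mirror, leave any that is green or purple; of the rest the smaller one is meant.

How it is judged:
On the way, in this order (a step that is already met when the one before it is completed fails the run):
1. held by the fingers, the mirror is lifted clear of base and balls (contact force between mirror and base below 0.1 N and contact force between the fingers and mirror above 2 N), for 0.2 s.
2. still held, it stands square over the base, upright, the balls in their grooves and bearing 12 N or more (summed over the contacts) (contact force between mirror and base above 12 N and contact force between the fingers and mirror above 2 N and horizontal distance between mirror and base below 0.003 m and angle between the x axis of mirror and the x axis of base, either way round below 0.06 rad and angle between mirror's own z axis and vertical below 0.05 rad), for 0.2 s.
At the end, for the whole second after the job is handed in: The mirror stands at rest and released on its base: axis within 2 mm of the base's, its red-tipped arm within 0.035 rad (2 degrees) of the red mark's direction, upright within 0.02 rad, pressed on the balls by its spring (contact forces together more than 12 N) (horizontal distance between mirror and base below 0.002 m and angle between the x axis of mirror and the x axis of base, either way round below 0.035 rad and angle between mirror's own z axis and vertical below 0.02 rad and contact force between mirror and base above 12 N and linear speed of mirror below 0.01 m/s and contact force between the fingers and mirror below 0.01 N); the robot touches nothing.
It fails at once if mirror and base are forced together with more than 30 N (contact force between mirror and base above 30 N).
It fails at once if something else on the cabinet or sideboard is moved by more than 10 mm (distance of any of dish, battery_box, torch, glasses_case, cleaner, driver, spare_key from where it was at the start of the episode above 0.01 m).
It fails at once if the cabinet door is moved by more than 20 mm (distance of door_edge from where it was at the start of the episode above 0.02 m).
It also fails if it takes over 64 s, if anything falls off the work surface, if the arm or the gripper's body presses on something with over 40 N, if the wrist force passes 120 N, or if a joint passes its speed limit or range.

## Working session

There is one attempt and no reset: what is moved stays moved. The work goes in short steps, Python scripts to look and compute and a tool call to move; the robot and the scene stay as the last step left them, time stands still between calls to the robot, and variables do not carry over. Pictures are saved under pics/ and viewed, at most 10 in all, crops included, and the job is handed in when it is done.

Besides the shell and the picture viewer there is one more tool, called after ">>>" in YAML: its name, and indented under it one key for each argument. send_rows: Moves the arm, as the interface text tells. Shifts and turns lie within -1 to 1; 1 stands for 3 cm of shift or 5 degrees of turn. Its arguments: {"type":"object","properties":{"steps":{"type":"array"},"claw":{"type":"number"},"grip_force":{"type":"number"}},"required":["steps"]}

```bash
ls; mkdir -p pics
cat > h.py <<'E'
from bench import env
import numpy as np, cv2
from scipy.spatial.transform import Rotation as R
def cam(name):
    s=env.get_state(); c=env.read_camera(name)
    if 'pose' in c: P=np.array(c['pose'])
    else:
        q=s['eef_rot']; T=np.eye(4); T[:3,:3]=R.from_quat([q[1],q[2],q[3],q[0]]).as_matrix(); T[:3,3]=s['eef_pos']
        P=T@np.array(c['tool_from_camera'])
    return c['frame'],np.array(c['intrinsics']),np.array(c['distortion']),P
def ray(K,D,P,uv):
    p=cv2.undistortPoints(np.array([[uv]],float),K,D)[0,0]
    d=P[:3,:3]@np.array([p[0],p[1],1]); return P[:3,3],d/np.linalg.norm(d)
def onz(K,D,P,uv,z):
    o,d=ray(K,D,P,uv); return o+d*(z-o[2])/d[2]
def proj(K,D,P,X):
    Pi=np.linalg.inv(P); return cv2.projectPoints(np.array(X,float).reshape(-1,1,3),cv2.Rodrigues(Pi[:3,:3])[0],Pi[:3,3],K,D)[0][:,0]
def tri(rays):
    A=np.zeros((3,3));b=np.zeros(3)
    for o,d in rays:
        M=np.eye(3)-np.outer(d,d);A+=M;b+=M@o
    return np.linalg.solve(A,b)
def save(n,f): cv2.imwrite('pics/'+n+'.png',f[:,:,::-1])
E
python3 - <<'E'
from h import *
print(env.grip_point_offset, env.get_state())
for n in ['scene','side','wrist']:
    f,K,D,P=cam(n); save(n+'0',f); np.savez(n+'0.npz',f=f,K=K,D=D,P=P)
    print(n,P[:3,3].round(3),P[:3,2].round(2))
    for q in ['mirror','base','cabinet','dish','battery_box','torch','door_edge','mirror_grip']:
        print(q,[(np.round(d['xy']).tolist(),round(d['confidence'],2)) for d in env.search_frame(n,q)])
E
```

```text
pics
0.0187 {'t': 0.0, 'q': array([-1.44401178e+00,  5.33374692e-02,  1.61429544e+00, -2.13841300e-05,
        1.47602577e+00, -1.18989723e-01]), 'joint_velocities': array([-0.00045584,  0.0001035 ,  0.00119002,  0.00052642, -0.00072771,
       -0.00015719]), 'joint_torque': array([-6.26592828e-04, -3.93684661e+01, -3.70175707e+01, -2.31008635e-04,
        7.21408142e-03, -8.10651045e-06]), 'eef_pos': array([ 0.15197916, -0.60552651,  0.20037426]), 'eef_rot': array([-1.03296259e-03,  9.92458218e-01,  1.22579026e-01, -1.46690160e-05]), 'force': array([ 0.35337138,  0.0965502 , -0.155154  ]), 'wrist_torque': array([ 0.00887351, -0.06170371,  0.02571797]), 'grip_force': 0.0, 'width': 0.9967525668052053}
scene [ 1.233 -0.486  1.093] [-0.54  0.4  -0.74]
mirror [([400.0, 232.0], 0.87), ([396.0, 323.0], 0.84), ([343.0, 196.0], 0.69), ([285.0, 194.0], 0.59)]
base [([345.0, 214.0], 0.89), ([144.0, 301.0], 0.55)]
cabinet [([305.0, 303.0], 0.95)]
dish [([233.0, 258.0], 0.68), ([147.0, 301.0], 0.39)]
battery_box [([278.0, 218.0], 0.81), ([449.0, 199.0], 0.24)]
torch [([309.0, 240.0], 0.91)]
door_edge [([336.0, 400.0], 0.56)]
mirror_grip [([397.0, 319.0], 0.98), ([403.0, 231.0], 0.87), ([289.0, 195.0], 0.86), ([342.0, 194.0], 0.74)]
side [-0.124  0.878  1.353] [ 0.42 -0.53 -0.73]
mirror [([367.0, 331.0], 0.72), ([302.0, 245.0], 0.7), ([251.0, 326.0], 0.58), ([248.0, 246.0], 0.57)]
base [([303.0, 262.0], 0.59)]
cabinet [([319.0, 228.0], 0.62)]
dish [([370.0, 191.0], 0.69)]
battery_box [([355.0, 228.0], 0.85)]
torch [([317.0, 215.0], 0.72)]
door_edge [([280.0, 171.0], 0.91), ([301.0, 248.0], 0.29)]
mirror_grip [([248.0, 247.0], 0.9), ([251.0, 330.0], 0.89), ([301.0, 248.0], 0.71), ([368.0, 332.0], 0.56)]
wrist [ 0.225 -0.587  0.374] [-0.29 -0.07 -0.96]
mirror []
base []
cabinet []
dish []
battery_box []
torch []
door_edge []
mirror_grip []
```

Run:
```python
import cv2
a=cv2.imread('pics/scene0.png')[150:450,190:510]
cv2.imwrite('pics/c1.png',cv2.resize(a,(640,600),interpolation=cv2.INTER_CUBIC))
a=cv2.imread('pics/side0.png')[150:370,210:410]
cv2.imwrite('pics/c2.png',cv2.resize(a,None,fx=2.7,fy=2.7,interpolation=cv2.INTER_CUBIC))
```

```text
(no output)
```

View pics/c1.png

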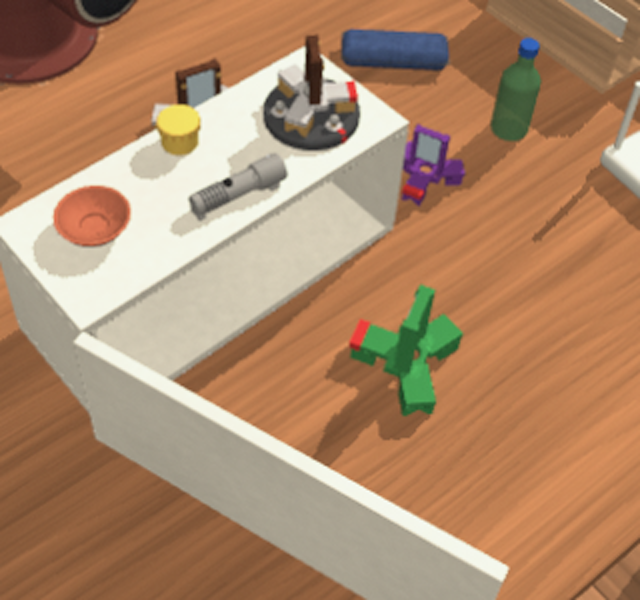

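View pics/c2.png

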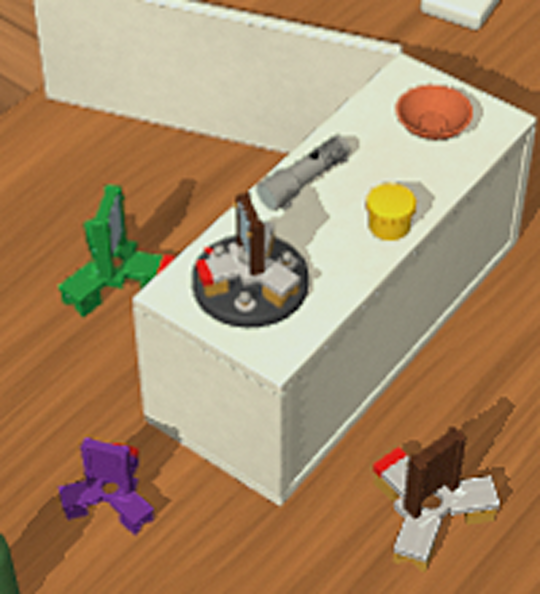

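Run:
```python
from h import *
for n,box in [('scene',[(311,105),(343,133),(351,91),(335,124),(279,108)]),('side',[(250,277),(203,273),(203,273),(246,302),(288,257)])]:
    z=np.load(n+'0.npz');K,D,P=z['K'],z['D'],z['P']
    for (u,v),h in zip(box,[.214,.214,.234,.228,.228]):
        uv=(190+u/2,150+v/2) if n=='scene' else (210+u/2.7,150+v/2.7)
        print(n,(u,v),onz(K,D,P,uv,h).round(4))
```

```text
scene (311, 105) [0.5519 0.1089 0.214 ]
scene (343, 133) [0.6094 0.1094 0.214 ]
scene (351, 91) [0.5771 0.147  0.234 ]
scene (335, 124) [0.603  0.1019 0.228 ]
scene (279, 108) [0.5446 0.067  0.228 ]
side (250, 277) [0.5456 0.1132 0.214 ]
side (203, 273) [0.5837 0.1385 0.214 ]
side (203, 273) [0.5713 0.1514 0.234 ]
side (246, 302) [0.5198 0.1489 0.228 ]
side (288, 257) [0.5262 0.0795 0.228 ]
```

>>> send_rows:
  steps:
    - [0.3, 0.7, 1, 0, 0, 0.3]
    - [0.3, 0.7, 1, 0, 0, 0.3]
    - [0.3, 0.7, 1, 0, 0, 0.3]
    - [0.3, 0.7, 1, 0, 0, 0.3]
    - [0.3, 0.7, 1, 0, 0, 0.3]
  claw: 0

```text
t: 1.85
eef_pos: [0.1973, -0.5002, 0.3529]
eef_rot: [0.0, 0.982, 0.188, 0.0]
force: [0.2, -1.0, 0.8]
width: 1.002
grip_force: 0.0
```

>>> send_rows:
  steps:
    - [0.5, 1, 0.2, 0, 0, 0.3]
    - [0.5, 1, 0.2, 0, 0, 0.3]
    - [0.5, 1, 0.2, 0, 0, 0.3]
    - [0.5, 1, 0.2, 0, 0, 0.3]
    - [0.5, 1, 0.2, 0, 0, 0.3]

```text
t: 2.35
eef_pos: [0.2724, -0.3499, 0.382]
eef_rot: [0.0, 0.968, 0.251, 0.0]
force: [1.9, -0.5, 0.3]
width: 0.998
grip_force: 0.0
```

>>> send_rows:
  steps:
    - [0.6, 1, 0, 0, 0, 0.36]
    - [0.6, 1, 0, 0, 0, 0.36]
    - [0.6, 1, 0, 0, 0, 0.36]
    - [0.6, 1, 0, 0, 0, 0.36]
    - [0.6, 1, 0, 0, 0, 0.36]

```text
t: 2.85
eef_pos: [0.3625, -0.1999, 0.3819]
eef_rot: [0.0, 0.945, 0.327, 0.0]
force: [1.4, 0.3, 0.2]
width: 1.001
grip_force: 0.0
```

>>> send_rows:
  steps:
    - [0.6, 1, 0, 0, 0, 0.36]
    - [0.6, 1, 0, 0, 0, 0.36]
    - [0.6, 1, 0, 0, 0, 0.36]
    - [0.6, 1, 0, 0, 0, 0.36]
    - [0.6, 1, 0, 0, 0, 0.36]

```text
t: 3.35
eef_pos: [0.4526, -0.0497, 0.3819]
eef_rot: [0.0, 0.916, 0.4, 0.0]
force: [0.4, -0.2, 0.3]
width: 1.004
grip_force: 0.0
```

>>> send_rows:
  steps:
    - [0.6, 1, 0, 0, 0, 0.36]
    - [0.6, 1, 0, 0, 0, 0.36]
    - [0.6, 1, 0, 0, 0, 0.36]
    - [0.6, 1, 0, 0, 0, 0.36]
    - [0.6, 1, 0, 0, 0, 0.36]

```text
t: 3.85
eef_pos: [0.5426, 0.1003, 0.3817]
eef_rot: [0.0, 0.882, 0.471, 0.0]
force: [0.8, 0.0, 0.3]
width: 1.001
grip_force: 0.0
```

>>> send_rows:
  steps:
    - [0, 0, 0, 0, 0, 0]
    - [0, 0, 0, 0, 0, 0]
    - [0, 0, 0, 0, 0, 0]
    - [0, 0, 0, 0, 0, 0]
    - [0, 0, 0, 0, 0, 0]

```text
t: 4.35
eef_pos: [0.5419, 0.098, 0.382]
eef_rot: [0.0, 0.883, 0.47, 0.0]
force: [1.2, -0.6, -0.0]
width: 0.997
grip_force: 0.0
```

Run:
```python
from h import *
f,K,D,P=cam('wrist'); save('w1',f); np.savez('w1.npz',f=f,K=K,D=D,P=P)
s=env.get_state();print(s['t'],s['eef_pos'],s['eef_rot'],P[:3,3],P[:3,2],K[0,0],s['force'])
```

```text
4.4 [0.54188797 0.09809809 0.38193792] [1.58715301e-04 8.82891336e-01 4.69577244e-01 2.75724834e-04] [0.58414233 0.1612633  0.55427399] [-0.16420808 -0.24408664 -0.95574966] 431.2452554841261 [0.07035896 0.17532156 0.09331113]
```

View pics/w1.png

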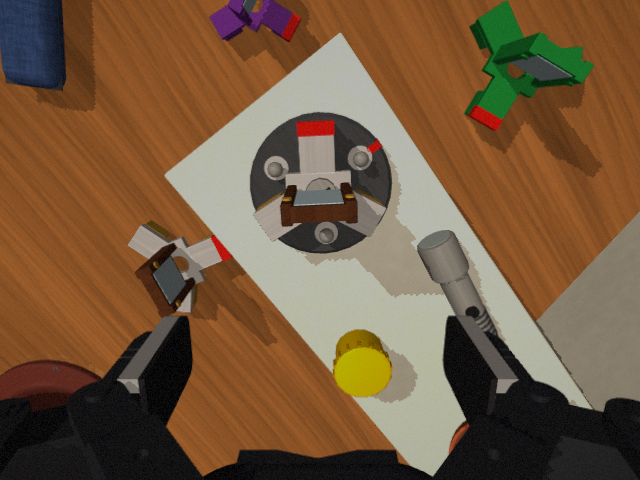

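Run:
```python
from h import *
from scipy.optimize import least_squares
z=np.load('w1.npz');f,K,D,P=z['f'],z['K'],z['D'],z['P']
a=cv2.resize(f[105:260,240:400],None,fx=3.75,fy=3.75,interpolation=cv2.INTER_CUBIC); save('w1c',a)
g=cv2.cvtColor(f,cv2.COLOR_RGB2HSV); m=((g[...,2]<75)&(g[...,1]<90)).astype(np.uint8); m[:100]=0;m[265:]=0;m[:,:230]=0;m[:,400:]=0
n,l,st,_=cv2.connectedComponentsWithStats(m); i=1+np.argmax(st[1:,4]); pts=np.argwhere(l==i)[:,::-1]
h=cv2.convexHull(pts.astype(np.int32))[:,0]; print(st[i])
W=np.array([onz(K,D,P,p,.214)[:2] for p in h.astype(float)])
r=least_squares(lambda v:np.hypot(*(W-v[:2]).T)-v[2],[.549,.111,.057],loss='soft_l1',f_scale=.0005); print('disk',r.x, np.abs(r.fun).max())
b=np.array([(276,168),(361,158),(326,232)],float)
print('mark',onz(K,D,P,(375,147),.2145))
```

```text
[ 251  113  141   96 5113]
disk [0.55277632 0.10995664 0.05586955] 0.0008102005942356855
mark [0.60450841 0.11155003 0.2145    ]
```

View pics/w1c.png

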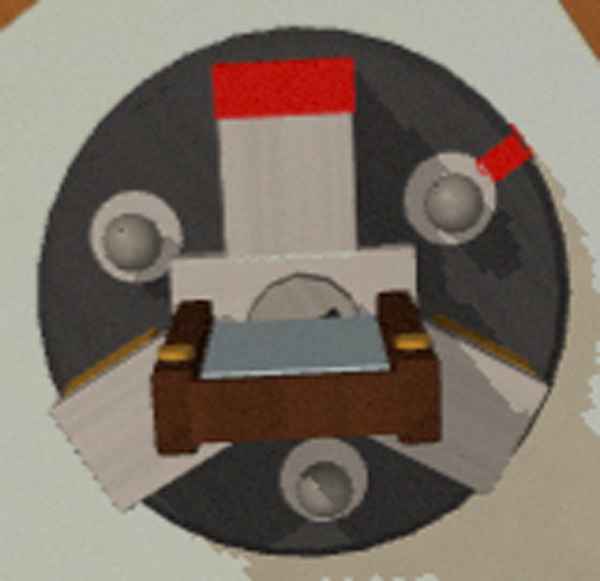

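Run:
```python
from h import *
from scipy.optimize import least_squares
z=np.load('w1.npz');f,K,D,P=z['f'],z['K'],z['D'],z['P']
c=lambda L:np.array(L,float)/3.75+[240-.37,105-.37]
b=c([(454,202),(130,241),(326,490)])
def balls(v):
    a=v[2]+np.array([0,2,4])*np.pi/3
    return np.c_[v[0]+.038*np.cos(a),v[1]+.038*np.sin(a),0*a+v[3]]
r=least_squares(lambda v:(proj(K,D,P,balls(v))-b).ravel(),[.552,.110,0,.225]); print('base xy yaw zball',r.x,'top above deck',r.x[3]+.006-.214,r.fun.round(1))
m=c([(213,65),(354,58),(153,370),(440,362),(155,453),(440,441)])
def mir(v):
    L=np.array([(.051,.013,.024),(.051,-.013,.024),(.007,.023,.09),(.007,-.023,.09),(-.007,.023,.09),(-.007,-.023,.09)])
    L[:2,1]*=v[3]
    return L@R.from_euler('z',v[2]).as_matrix().T+[v[0],v[1],.214]
r=least_squares(lambda v:(proj(K,D,P,mir(v))-m).ravel(),[.552,.110,1,1.]); print('mirror',r.x,r.fun.round(1))
q=env.get_state()['eef_rot'];y=R.from_quat([q[1],q[2],q[3],q[0]]).as_matrix()[:,1];print('finger line yaw',np.arctan2(-y[1],-y[0]))
```

```text
base xy yaw zball [0.55268204 0.10998494 0.0539424  0.22518304] top above deck 0.017183042580725005 [ 0.1 -0.2  0.2  0.2 -0.3  0.1]
mirror [0.5510008 0.1104838 1.0183436 1.0224977] [ 0.3 -0.3  0.3 -0.  -1.1 -0.   0.2 -1.  -0.   0.6  0.5  0.8]
finger line yaw 2.5484200611586143
```

>>> send_rows:
  steps:
    - [0.3, 0.42, 0, 0, 0, 0.47]
    - [0, 0, -1, 0, 0, 0]
    - [0, 0, -1, 0, 0, 0]
    - [0, 0, -1, 0, 0, 0]
    - [0, 0, -1, 0, 0, 0]

```text
t: 4.9
eef_pos: [0.5514, 0.112, 0.2604]
eef_rot: [-0.0, 0.872, 0.489, 0.0]
force: [-0.1, 0.4, -0.9]
width: 1.0
grip_force: 0.0
```

>>> send_rows:
  steps:
    - [0, 0, -0.3, 0, 0, 0]
    - [0, 0, 0, 0, 0, 0]
    - [0, 0, 0, 0, 0, 0]
    - [0, 0, 0, 0, 0, 0]
    - [0, 0, 0, 0, 0, 0]

```text
t: 5.4
eef_pos: [0.552, 0.1115, 0.2547]
eef_rot: [0.001, 0.873, 0.488, 0.001]
force: [-0.0, 0.5, -0.2]
width: 1.001
grip_force: 0.0
```

Run:
```python
from h import *
f,K,D,P=cam('wrist'); save('w2',f); np.savez('w2.npz',f=f,K=K,D=D,P=P)
s=env.get_state();print(s['eef_pos'],s['force'],s['wrist_torque'])
```

```text
[0.55182414 0.11146631 0.25428026] [0.24045045 0.02874595 0.28139489] [-0.02422601  0.00520038 -0.08013571]
```

View pics/w2.png

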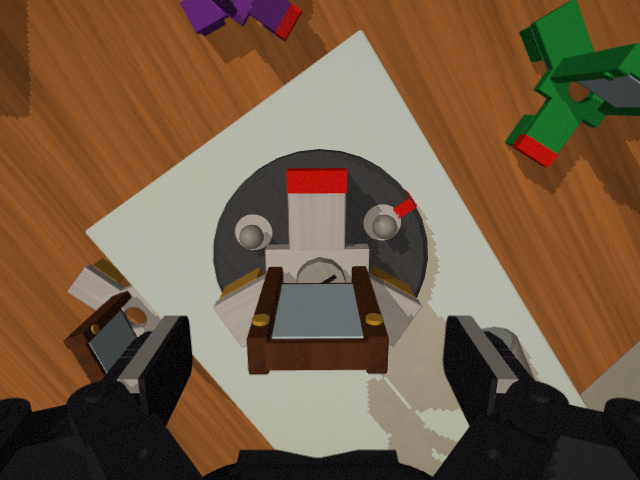

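>>> send_rows:
  steps:
    - [0, 0, 0, 0, 0, 0]
    - [0, 0, 0, 0, 0, 0]
    - [0, 0, 0, 0, 0, 0]
    - [0, 0, 0, 0, 0, 0]
    - [0, 0, 0, 0, 0, 0]
  claw: 255
  grip_force: 20

```text
t: 5.95
eef_pos: [0.5515, 0.1112, 0.2529]
eef_rot: [0.0, 0.873, 0.488, 0.0]
force: [3.0, -0.5, 0.6]
width: 0.531
grip_force: 23.4
```

>>> send_rows:
  steps:
    - [0, 0, 0, 0, 0, 0]
    - [0, 0, 0, 0, 0, 0]
    - [0, 0, 0, 0, 0, 0]
    - [0, 0, 0, 0, 0, 0]
    - [0, 0, 0, 0, 0, 0]

```text
t: 6.45
eef_pos: [0.5515, 0.1112, 0.2529]
eef_rot: [0.0, 0.873, 0.488, 0.0]
force: [4.0, -3.0, 1.9]
width: 0.529
grip_force: 23.5
```

>>> send_rows:
  steps:
    - [0, 0, 0, 0, 0, 0]
    - [0, 0, 0, 0, 0, 0]
    - [0, 0, 0, 0, 0, 0]
    - [0, 0, 0, 0, 0, 0]
    - [0, 0, 0, 0, 0, 0]
  grip_force: 70

```text
t: 6.95
eef_pos: [0.5515, 0.1112, 0.2532]
eef_rot: [0.0, 0.873, 0.488, 0.0]
force: [3.9, -3.7, 3.4]
width: 0.52
grip_force: 72.4
```

>>> send_rows:
  steps:
    - [0, 0, 0.1, 0, 0, 0]
    - [0, 0, 0.15, 0, 0, 0]
    - [0, 0, 0.2, 0, 0, 0]
    - [0, 0, 0.2, 0, 0, 0]
    - [0, 0, 0.15, 0, 0, 0]

```text
t: 7.45
eef_pos: [0.549, 0.1119, 0.2749]
eef_rot: [-0.002, 0.873, 0.488, -0.003]
force: [-2.8, 1.2, -14.6]
width: 0.518
grip_force: 73.1
```

>>> send_rows:
  steps:
    - [0, 0, 0, 0, 0, 0]
    - [0, 0, 0, 0, 0, 0]
    - [0, 0, 0, 0, 0, 0]
    - [0, 0, 0, 0, 0, 0]
    - [0, 0, 0, 0, 0, 0]

```text
t: 7.95
eef_pos: [0.5508, 0.1114, 0.2763]
eef_rot: [-0.0, 0.873, 0.488, -0.0]
force: [-2.2, 0.4, -14.3]
width: 0.519
grip_force: 73.2
```

Run:
```python
from h import *
f,K,D,P=cam('wrist'); save('w3',f); np.savez('w3.npz',f=f,K=K,D=D,P=P)
s=env.get_state();print(s['eef_pos'],s['force'],s['wrist_torque'])
```

```text
[0.550912   0.11142439 0.27639696] [ -2.31055601   1.50656586 -14.41708634] [0.289316   0.64816674 0.00969426]
```

View pics/w3.png

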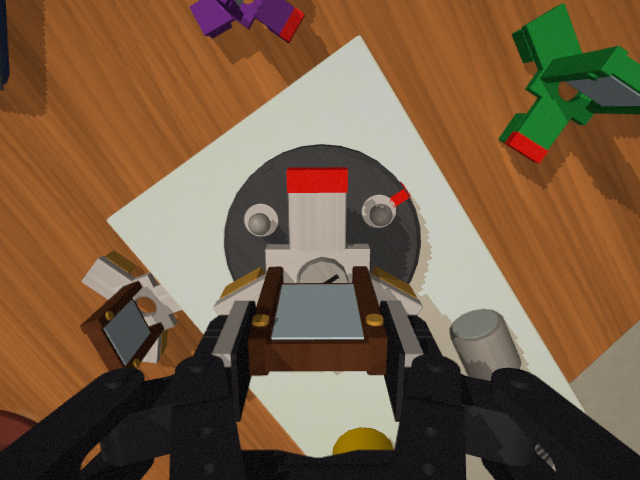

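>>> send_rows:
  steps:
    - [0.02, -0.01, 0, 0, 0, -0.6]
    - [0.02, -0.02, 0, 0, 0, -0.8]
    - [0.02, -0.02, 0, 0, 0, -0.8]
    - [0, 0, 0, 0, 0, -0.8]
    - [0, 0, 0, 0, 0, -0.8]

```text
t: 8.5
eef_pos: [0.5537, 0.1097, 0.2769]
eef_rot: [0.001, 0.942, 0.336, 0.001]
force: [-0.7, 1.1, -13.7]
width: 0.514
grip_force: 73.2
```

>>> send_rows:
  steps:
    - [0, 0, 0, 0, 0, -0.8]
    - [0, 0, 0, 0, 0, -0.8]
    - [0, 0, 0, 0, 0, -0.8]
    - [0, 0, 0, 0, 0, -0.8]
    - [0, 0, 0, 0, 0, -0.8]

```text
t: 9.0
eef_pos: [0.554, 0.1094, 0.277]
eef_rot: [0.001, 0.986, 0.167, 0.001]
force: [-0.3, -0.4, -14.7]
width: 0.523
grip_force: 73.2
```

>>> send_rows:
  steps:
    - [0, 0, 0, 0, 0, -0.8]
    - [0, 0, 0, 0, 0, -0.8]
    - [0, 0, 0, 0, 0, -0.8]
    - [0, 0, 0, 0, 0, -0.6]
    - [0, 0, 0, 0, 0, -0.25]

```text
t: 9.5
eef_pos: [0.5539, 0.1093, 0.2771]
eef_rot: [0.001, 1.0, 0.027, 0.001]
force: [0.8, -0.9, -15.0]
width: 0.522
grip_force: 73.3
```

>>> send_rows:
  steps:
    - [0, 0, 0, 0, 0, 0]
    - [0, 0, 0, 0, 0, 0]
    - [0, 0, 0, 0, 0, 0]
    - [0, 0, 0, 0, 0, 0]
    - [0, 0, 0, 0, 0, 0]

```text
t: 10.0
eef_pos: [0.5531, 0.1098, 0.2767]
eef_rot: [0.0, 1.0, 0.028, 0.0]
force: [1.9, -2.4, -15.1]
width: 0.519
grip_force: 73.3
```

Run:
```python
from h import *
f,K,D,P=cam('wrist'); np.savez('w4.npz',f=f,K=K,D=D,P=P)
s=env.get_state();print(s['eef_pos'],s['eef_rot'],s['force'],s['wrist_torque'])
a=cv2.resize(f[120:390,200:440],None,fx=2.2,fy=2.2,interpolation=cv2.INTER_CUBIC); save('w4c',a)
```

```text
[0.55305291 0.10984799 0.27667718] [5.50750340e-05 9.99612849e-01 2.78223458e-02 2.56814797e-04] [  2.27870434  -0.70262186 -14.15283856] [-0.2939922  -0.43129021 -0.03998705]
```

View pics/w4c.png

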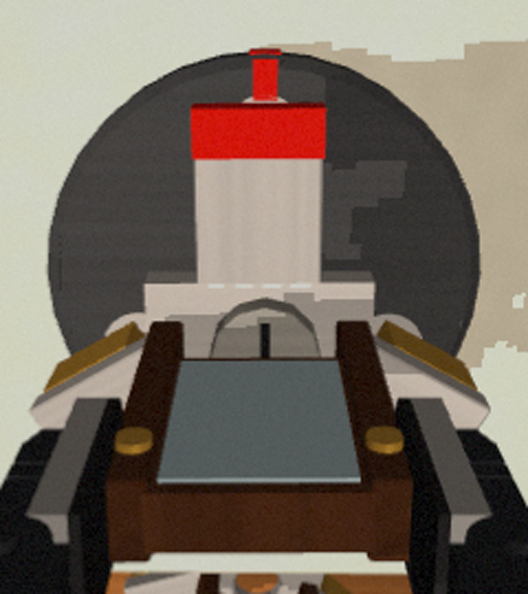

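Run:
```python
from h import *
from scipy.optimize import least_squares
z=np.load('w4.npz');f,K,D,P=z['f'],z['K'],z['D'],z['P']
c=lambda L:np.array(L,float)/2.2+[200-.27,120-.27]
m=c([(190,105),(326,105),(108,487),(409,488),(108,556),(408,556)])
L=np.array([(.051,.0133,.024),(.051,-.0133,.024),(.007,.023,.09),(.007,-.023,.09),(-.007,.023,.09),(-.007,-.023,.09)])
tcp=env.get_state()['eef_pos']
for tilt in (0,1):
  fn=lambda v:(proj(K,D,P,L@R.from_euler('zyx',[v[2],v[4]*tilt,v[5]*tilt]).as_matrix().T+v[[0,1,3]])-m).ravel()
  r=least_squares(fn,[.553,.110,.055,.237,0,0]); print('mirror x y yaw z tilty tiltx',r.x.round(4),r.fun.round(1))
# disk
hull=c([(48,250),(60,190),(95,125),(150,80),(215,55),(320,60),(380,90),(430,135),(465,190),(480,250),(475,300)])
W=np.array([onz(K,D,P,p,.214)[:2] for p in hull])
r=least_squares(lambda v:np.hypot(*(W-v[:2]).T)-.0567,[.5527,.11]); print('disk',r.x,(r.fun*1e3).round(1))
a=onz(K,D,P,c([(265.5,52)])[0],.214);b=onz(K,D,P,c([(265,98)])[0],.214);print('mark',a,b)
for p in (a,b): print(np.arctan2(*(p[:2]-r.x)[::-1]))
print(proj(K,D,P,[[.5527,.11,.214]]))
```

```text
mirror x y yaw z tilty tiltx [0.5508 0.1107 0.0552 0.2355 0.     0.    ] [ 0.7  3.2 -0.4  3.2 -3.3 -4.2  3.  -4.7 -1.3  2.2  1.4  2.2]
mirror x y yaw z tilty tiltx [ 0.5543  0.1113  0.0514  0.2305 -0.0813  0.0092] [ 0.6 -0.4 -0.6 -0.2 -0.4 -1.2  0.4 -1.5  1.7  1.6 -1.7  1.7]
disk [0.55282554 0.11007188] [-1.3 -0.9  0.3  0.6  0.8  0.3 -0.6 -0.9 -0.3  0.1 -0.3]
mark [0.60986866 0.11225856 0.214     ] [0.59883391 0.11174367 0.214     ]
0.03831505544420419
0.03632058249914801
[[318.59013019 245.51838799]]
```

>>> send_rows:
  steps:
    - [0.02, -0.03, 0, 0, 0, -0.12]
    - [0, 0, -0.1, 0, 0, 0]
    - [0, 0, -0.1, 0, 0, 0]
    - [0, 0, -0.1, 0, 0, 0]
    - [0, 0, 0, 0, 0, 0]

```text
t: 10.55
eef_pos: [0.5532, 0.1095, 0.2669]
eef_rot: [-0.0, 1.0, 0.023, -0.0]
force: [0.0, 2.3, -13.8]
width: 0.521
grip_force: 73.4
```

>>> send_rows:
  steps:
    - [0, 0, -0.02, 0, 0, 0]
    - [0, 0, -0.02, 0, 0, 0]
    - [0, 0, 0, 0, 0, 0]
    - [0, 0, 0, 0, 0, 0]
    - [0, 0, 0, 0, 0, 0]

```text
t: 11.05
eef_pos: [0.5534, 0.109, 0.2665]
eef_rot: [-0.0, 1.0, 0.023, -0.0]
force: [-1.4, 2.2, -13.2]
width: 0.518
grip_force: 73.5
```

>>> send_rows:
  steps:
    - [0, 0, -0.02, 0, 0, 0]
    - [0, 0, -0.02, 0, 0, 0]
    - [0, 0, 0, 0, 0, 0]
    - [0, 0, 0, 0, 0, 0]
    - [0, 0, 0, 0, 0, 0]

```text
t: 11.55
eef_pos: [0.5534, 0.109, 0.2652]
eef_rot: [0.0, 1.0, 0.023, -0.0]
force: [-1.4, 2.4, -12.9]
width: 0.518
grip_force: 73.5
```

>>> send_rows:
  steps:
    - [0, 0, -0.01, 0, 0, 0]
    - [0, 0, -0.01, 0, 0, 0]
    - [0, 0, 0, 0, 0, 0]
    - [0, 0, 0, 0, 0, 0]
    - [0, 0, 0, 0, 0, 0]

```text
t: 12.05
eef_pos: [0.5535, 0.109, 0.2646]
eef_rot: [0.0, 1.0, 0.023, -0.0]
force: [-1.1, 1.9, -13.2]
width: 0.52
grip_force: 73.5
```

>>> send_rows:
  steps:
    - [0, 0, -0.01, 0, 0, 0]
    - [0, 0, -0.01, 0, 0, 0]
    - [0, 0, 0, 0, 0, 0]
    - [0, 0, 0, 0, 0, 0]
    - [0, 0, 0, 0, 0, 0]

```text
t: 12.55
eef_pos: [0.5535, 0.109, 0.264]
eef_rot: [0.0, 1.0, 0.023, -0.0]
force: [-1.6, 1.5, -13.4]
width: 0.519
grip_force: 73.5
```

>>> send_rows:
  steps:
    - [0, 0, -0.01, 0, 0, 0]
    - [0, 0, 0, 0, 0, 0]
    - [0, 0, 0, 0, 0, 0]
    - [0, 0, 0, 0, 0, 0]
    - [0, 0, 0, 0, 0, 0]

```text
t: 13.05
eef_pos: [0.5535, 0.109, 0.2637]
eef_rot: [0.0, 1.0, 0.023, 0.0]
force: [-1.5, 1.2, -13.1]
width: 0.521
grip_force: 73.5
```

>>> send_rows:
  steps:
    - [0, 0, -0.01, 0, 0, 0]
    - [0, 0, -0.01, 0, 0, 0]
    - [0, 0, 0, 0, 0, 0]
    - [0, 0, 0, 0, 0, 0]
    - [0, 0, 0, 0, 0, 0]

```text
t: 13.55
eef_pos: [0.5535, 0.109, 0.2631]
eef_rot: [0.0, 1.0, 0.023, 0.0]
force: [-2.0, 1.2, -12.8]
width: 0.522
grip_force: 73.5
```

>>> send_rows:
  steps:
    - [0, 0, -0.01, 0, 0, 0]
    - [0, 0, 0, 0, 0, 0]
    - [0, 0, 0, 0, 0, 0]
    - [0, 0, 0, 0, 0, 0]
    - [0, 0, 0, 0, 0, 0]

```text
t: 14.05
eef_pos: [0.5535, 0.109, 0.2628]
eef_rot: [0.0, 1.0, 0.023, 0.0]
force: [-1.3, 1.4, -13.0]
width: 0.518
grip_force: 73.5
```

>>> send_rows:
  steps:
    - [0, 0, -0.01, 0, 0, 0]
    - [0, 0, -0.01, 0, 0, 0]
    - [0, 0, 0, 0, 0, 0]
    - [0, 0, 0, 0, 0, 0]
    - [0, 0, 0, 0, 0, 0]

```text
t: 14.55
eef_pos: [0.5535, 0.109, 0.2622]
eef_rot: [0.0, 1.0, 0.023, 0.0]
force: [-1.6, 1.7, -13.7]
width: 0.514
grip_force: 73.5
```

>>> send_rows:
  steps:
    - [0, 0, -0.01, 0, 0, 0]
    - [0, 0, 0, 0, 0, 0]
    - [0, 0, 0, 0, 0, 0]
    - [0, 0, 0, 0, 0, 0]
    - [0, 0, 0, 0, 0, 0]

```text
t: 15.05
eef_pos: [0.5535, 0.109, 0.262]
eef_rot: [0.0, 1.0, 0.023, 0.0]
force: [-1.3, 1.5, -11.8]
width: 0.519
grip_force: 73.5
```

>>> send_rows:
  steps:
    - [0, 0, -0.005, 0, 0, 0]
    - [0, 0, 0, 0, 0, 0]
    - [0, 0, 0, 0, 0, 0]
    - [0, 0, 0, 0, 0, 0]
    - [0, 0, 0, 0, 0, 0]

```text
t: 15.55
eef_pos: [0.5536, 0.109, 0.2618]
eef_rot: [0.0, 1.0, 0.023, 0.0]
force: [-1.4, 1.5, -11.8]
width: 0.518
grip_force: 73.6
```

>>> send_rows:
  steps:
    - [0, 0, -0.005, 0, 0, 0]
    - [0, 0, 0, 0, 0, 0]
    - [0, 0, 0, 0, 0, 0]
    - [0, 0, 0, 0, 0, 0]
    - [0, 0, 0, 0, 0, 0]

```text
t: 16.05
eef_pos: [0.5536, 0.109, 0.2618]
eef_rot: [0.0, 1.0, 0.023, 0.0]
force: [-1.1, 0.2, -11.4]
width: 0.521
grip_force: 73.7
```

Run:
```python
from h import *
F=[]
for i in range(4):
    f,K,D,P=cam('wrist'); s=env.get_state(); F.append(np.r_[s['force'],s['wrist_torque']])
np.savez('w5.npz',f=f,K=K,D=D,P=P);print(np.mean(F,0).round(2),np.std(F,0).round(2),s['eef_pos'])
```

```text
[ -1.07   0.85 -10.66   0.15   0.24  -0.  ] [0.34 0.4  0.25 0.01 0.02 0.01] [0.55356019 0.10895113 0.26171937]
```

>>> send_rows:
  steps:
    - [0, 0, -0.005, 0, 0, 0]
    - [0, 0, 0, 0, 0, 0]
    - [0, 0, -0.005, 0, 0, 0]
    - [0, 0, 0, 0, 0, 0]
    - [0, 0, 0, 0, 0, 0]

```text
t: 16.75
eef_pos: [0.5536, 0.1089, 0.2615]
eef_rot: [0.0, 1.0, 0.023, 0.0]
force: [-0.8, 0.6, -9.3]
width: 0.515
grip_force: 73.9
```

>>> send_rows:
  steps:
    - [0, 0, -0.005, 0, 0, 0]
    - [0, 0, 0, 0, 0, 0]
    - [0, 0, 0, 0, 0, 0]
    - [0, 0, 0, 0, 0, 0]
    - [0, 0, 0, 0, 0, 0]

```text
t: 17.25
eef_pos: [0.5537, 0.1089, 0.2614]
eef_rot: [0.0, 1.0, 0.022, 0.0]
force: [-0.3, -1.0, -8.2]
width: 0.516
grip_force: 74.0
```

>>> send_rows:
  steps:
    - [0, 0, -0.005, 0, 0, 0]
    - [0, 0, -0.005, 0, 0, 0]
    - [0, 0, 0, 0, 0, 0]
    - [0, 0, 0, 0, 0, 0]
    - [0, 0, 0, 0, 0, 0]

```text
t: 17.75
eef_pos: [0.5537, 0.1089, 0.2612]
eef_rot: [0.0, 1.0, 0.023, 0.0]
force: [-1.2, 0.0, -7.0]
width: 0.518
grip_force: 74.2
```

>>> send_rows:
  steps:
    - [0, 0, -0.005, 0, 0, 0]
    - [0, 0, -0.005, 0, 0, 0]
    - [0, 0, 0, 0, 0, 0]
    - [0, 0, 0, 0, 0, 0]
    - [0, 0, 0, 0, 0, 0]

```text
t: 18.25
eef_pos: [0.5538, 0.1089, 0.2611]
eef_rot: [0.0, 1.0, 0.023, 0.001]
force: [0.1, -0.8, -4.7]
width: 0.515
grip_force: 74.5
```

Run:
```python
from h import *
F=[]
for i in range(4):
    f,K,D,P=cam('wrist'); s=env.get_state(); F.append(np.r_[s['force'],s['wrist_torque']])
np.savez('w6.npz',f=f,K=K,D=D,P=P);print(np.mean(F,0).round(2),s['eef_pos'],s['eef_rot'])
a=cv2.resize(f[120:390,200:440],None,fx=2.2,fy=2.2,interpolation=cv2.INTER_CUBIC); save('w6c',a)
```

```text
[-0.08 -1.35 -3.31 -0.29  0.01 -0.03] [0.55375569 0.10893035 0.26108817] [5.84704538e-05 9.99746521e-01 2.25086969e-02 4.99220746e-04]
```

View pics/w6c.png

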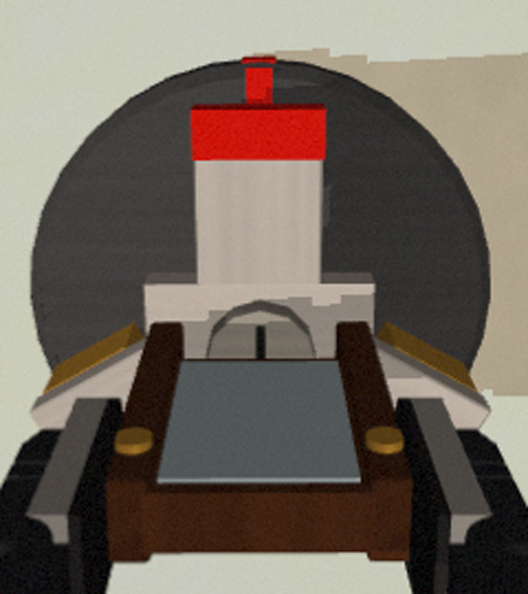

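>>> send_rows:
  steps:
    - [0, 0, -0.005, 0, 0, 0]
    - [0, 0, 0, 0, 0, 0]
    - [0, 0, -0.005, 0, 0, 0]
    - [0, 0, 0, 0, 0, 0]
    - [0, 0, 0, 0, 0, 0]

```text
t: 18.95
eef_pos: [0.5538, 0.1089, 0.261]
eef_rot: [0.0, 1.0, 0.023, 0.001]
force: [-0.2, -1.6, 0.4]
width: 0.517
grip_force: 75.0
```

>>> send_rows:
  steps:
    - [0, 0, 0, 0, 0, 0]
    - [0, 0, 0, 0, 0, 0]
    - [0, 0, 0, 0, 0, 0]
    - [0, 0, 0, 0, 0, 0]
    - [0, 0, 0, 0, 0, 0]

```text
t: 19.45
eef_pos: [0.5538, 0.109, 0.2609]
eef_rot: [0.0, 1.0, 0.023, 0.001]
force: [0.1, -1.9, 3.5]
width: 0.517
grip_force: 75.4
```

>>> send_rows:
  steps:
    - [0, 0, 0.012, 0, 0, 0]
    - [0, 0, 0, 0, 0, 0]
    - [0, 0, 0, 0, 0, 0]
    - [0, 0, 0, 0, 0, 0]
    - [0, 0, 0, 0, 0, 0]

```text
t: 19.95
eef_pos: [0.5537, 0.109, 0.2609]
eef_rot: [0.0, 1.0, 0.023, 0.0]
force: [1.5, -2.4, 3.6]
width: 0.521
grip_force: 75.3
```

>>> send_rows:
  steps:
    - [0, 0, 0.008, 0, 0, 0]
    - [0, 0, 0, 0, 0, 0]
    - [0, 0, 0, 0, 0, 0]
    - [0, 0, 0, 0, 0, 0]
    - [0, 0, 0, 0, 0, 0]
  grip_force: 20

```text
t: 20.45
eef_pos: [0.5537, 0.109, 0.2609]
eef_rot: [0.0, 1.0, 0.023, 0.0]
force: [2.0, -3.0, 2.7]
width: 0.515
grip_force: 75.3
```

>>> send_rows:
  steps:
    - [0, 0, 0, 0, 0, 0]
    - [0, 0, 0, 0, 0, 0]
    - [0, 0, 0, 0, 0, 0]
    - [0, 0, 0, 0, 0, 0]
    - [0, 0, 0, 0, 0, 0]
  claw: 0

```text
t: 20.95
eef_pos: [0.5533, 0.1092, 0.2606]
eef_rot: [-0.0, 1.0, 0.023, -0.0]
force: [-1.0, 0.1, -0.5]
width: 0.999
grip_force: 0.0
```

>>> send_rows:
  steps:
    - [0, 0, 0, 0, 0, 0]
    - [0, 0, 0, 0, 0, 0]
    - [0, 0, 0, 0, 0, 0]
    - [0, 0, 0, 0, 0, 0]
    - [0, 0, 0, 0, 0, 0]

```text
t: 21.45
eef_pos: [0.5535, 0.109, 0.2609]
eef_rot: [-0.0, 1.0, 0.023, 0.0]
force: [0.5, 0.6, 0.5]
width: 1.005
grip_force: 0.0
```

>>> send_rows:
  steps:
    - [0, 0, 0.5, 0, 0, 0]
    - [0, 0, 1, 0, 0, 0]
    - [0, 0, 1, 0, 0, 0]
    - [0, 0, 1, 0, 0, 0]
    - [0, 0, 0.8, 0, 0, 0]

```text
t: 21.95
eef_pos: [0.5537, 0.109, 0.3936]
eef_rot: [-0.0, 1.0, 0.023, 0.002]
force: [1.3, -0.2, -0.2]
width: 1.002
grip_force: 0.0
```

>>> send_rows:
  steps:
    - [0, 0, 0, 0, 0, 0]
    - [0, 0, 0, 0, 0, 0]
    - [0, 0, 0, 0, 0, 0]
    - [0, 0, 0, 0, 0, 0]
    - [0, 0, 0, 0, 0, 0]

```text
t: 22.45
eef_pos: [0.5531, 0.109, 0.3884]
eef_rot: [0.0, 1.0, 0.023, -0.001]
force: [0.7, -0.0, -0.3]
width: 1.0
grip_force: 0.0
```

Run:
```python
from h import *
f,K,D,P=cam('wrist'); np.savez('w7.npz',f=f,K=K,D=D,P=P)
a=cv2.resize(f[80:300,220:420],None,fx=2.7,fy=2.7,interpolation=cv2.INTER_CUBIC); save('w7c',a)
```

```text
(no output)
```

View pics/w7c.png

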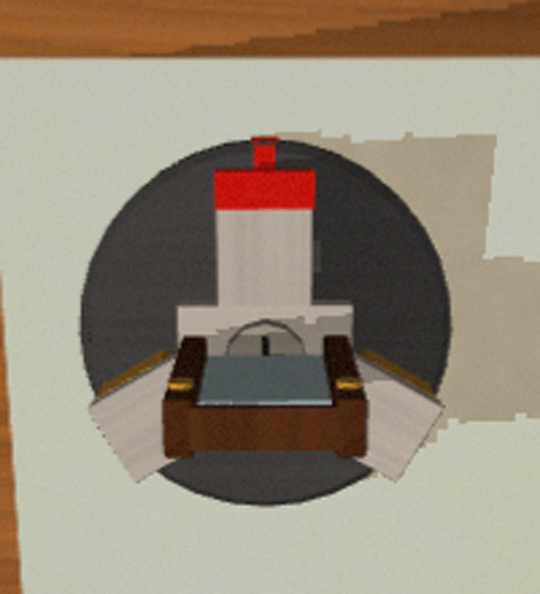

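```bash
python3 -c "
from bench import env
print(env.sign_off())"
```

```text
the job is handed in; nothing more can be done
None
```

The mirror is back on its base with its red-tipped arm over the red mark, and I have let go and handed the job in at about 22 s. In the last picture it stands square on the base; the hand pressed down with at most about 3.6 N in the readings, and nothing else was touched. The sign-off gave no verdict.

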